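# Pack the tool case and ease its heavy lid shut

### The arm

A 7-joint arm with a two-finger parallel gripper is mounted at the origin on the work surface. World frame = base frame: x ahead of the robot, y to its left, z up, the work surface at z = 0. Lengths are in m, angles in rad, forces in N, time in s.
With the tool pointing down it reaches from about 0.425 to 0.875 m from the base axis. Payload 4.7 kg.
Tool frame: the origin (TCP) lies at the very end of the fingers, on their centre line; the grasp point (between the pads) lies 19 mm behind it (robot.hold_point_z is the distance from the TCP to the grasp point, in m); z points along the fingers, y is the direction in which the jaws open and shut (so a half turn about z gives the same grasp; the last joint's range is limited). The gripper opens to 87 mm and grips with 3 to 60 N. Pads are 19 mm wide; open, the fingers measure 117 mm over their backs; the gripper's body (75 mm by 190 mm) begins 51 mm behind the grasp point.
Start: joints at [1.329, 0.321, -0.07, 1.45, 0.023, 1.371, -0.057], TCP at [0.164, -0.629, 0.223] pointing down, gripper open.
Joint ranges: [-2.86, 2.86], [-0.3, 2.09], [-1.38, 1.24], [0.06, 2.45], [-1.56, 4.7], [0.09, 2.05], [-2.69, 2.69]. Speed limits (rad/s): [2.57, 2.57, 3.14, 3.14, 3.14, 3.14, 3.14].

### API

Orientations are given as a rotation vector (axis times angle).
In Python, from cell import robot gives the robot as it stands.
- The arm moves only by the tool arm_command, never from a script. Its argument "series" is a list that holds one entry, the list of rows, each a list of 7 numbers: the shift along the tool's x, y, z in units of 0.12 m (1.0 is 0.12 m), then the turn, a rotation vector about the tool's x, y, z in units of 2 rad (1.0 is 2 rad), then the opening, from 0 (shut) to 1 (fully open). A call has 1 to 8 rows; each row shifts and turns the commanded pose from where the row before left it, along the tool's axes as they then stand; what a row does not reach is not made up. A row lasts 1/10 s, in which the tool goes at most 50 mm and 8.59 degrees, less where a joint would pass 70% of its speed; a pose out of reach is approached as far as the arm can. A call with a number of a shift or a turn outside -1 to 1 is refused whole. A call with a gripper value outside its range is refused whole. The fingers move at their own pace and stop on an object; "newtons" is the grip in N (left out, the last holds). Time passes only in rows, so rows that do not move let the fingers close. It gives the time, the measured TCP pose, the force and the opening at its end, in the units of the state.
- robot.get_state(): the state, without advancing time (a new reading comes with each control period).
- robot.camera(name): name is "scene" or "side" or "wrist"; returns a dict with "image" (480x640x3 uint8, blue, green, red), "intrinsics" (3x3 intrinsics, pixels), "k1" (the pictures are not rectified: a ray, as slopes to the right and down, at radius r is drawn at 1 + k1 r^2 times it, then the intrinsics apply), "rvec" (rotation vector, rad) and "tvec" (3), from world to camera coordinates, as OpenCV has them; the wrist camera has in their place "mount" (4x4, takes a point from camera to tool coordinates, whose origin is the TCP and whose axes are the flange's). Camera axes: x right, y down, z forward; pixel columns grow to the right and rows downward; lengths in m; the calibration is good to about 2 mm. A picture is of the moment at which its call begins: read the wrist's pose just before it. There is no depth.
- robot.finish_job(): hands the job in, once; it reports no verdict.
Trained networks look in the newest picture that a camera, given by its name, has taken for a name from the list of things; names that differ only in an ending like _2 or _b are one class to them, and where a whole thing is asked for, a point or a joint stands for the part that bears it (a point fixed in the world has none). Each returns a list of dicts, best first, with "confidence" (0 to 1); they miss things now and then, are a little off and sometimes report something else, mostly with a low value. They report only what shows in the picture. A call takes as long as a camera call. They do not tell look-alikes from the thing itself.
- robot.search_frame(camera, thing): "location" ([x, y, z] in m, in world coordinates, good to about 4 mm: the middle of the surface that is visible of it).
- robot.mark_of(camera, thing): "location" ([x, y, z] in m, in world coordinates, good to about 4 mm: a listed point, or the origin of a listed thing).
The state is a dict: "clock": time; "q": joint angles; "qd": joint speeds; "joint_torque": joint torques, N m; "tcp_pos": TCP position; "orientation": TCP orientation; "wrist_force": force on the tool from outside, world axes, zero at the start; "ft_torque": the same for the moment, N m; "grip_width": finger opening in m.
Only numpy, scipy, OpenCV 4.12 (cv2) and the standard library are available. Lean on these libraries where they do the work, as an engineer would, in place of code of your own. Each camera call takes 0.05 s, during which the arm holds its last target. There are 200 camera calls.

### The job

Pack the open tool case: take the spirit level off its rim and put it down in the long compartment, and stand the loose battery pack upright, right way up, in the compartment that has only a rubber mat in it. Once both are in, bring the heavy lid over and ease it down under control until it is fully shut, never letting it drop or slam, and let go. Leave the charger in the case, and the things standing round the battery pack, where they are.

Things in the scene. Friction and masses are not known exactly. Their poses are not given: they have to be found in the camera images.
- case_hinge (a point): Middle of the hinge line of the open tool case, at rim height (70 mm over the bench). Axes are the case's: +x from its front to its hinged back, y along the hinge, z up. The case is fixed, black with aluminium edges, 207 mm in x, 274 mm in y, 70 mm high, walls 6 mm; its centre lies 103.5 mm from here along -x. Inside, 6 mm plywood dividers as high as the rim make three compartments.
- lid (a joint): Lid angle (rad): 0 shut, 1.57 upright, 1.95 leaning back on its stop; starts at 1.55 to 1.8. Lid 207 x 274 x 18 mm, 0.75 to 1.15 kg, hinge friction 0.28 Nm, damping 0.25 Nm s/rad: it stays put near upright, but from about 1.2 rad down it falls by itself and slams unless held back. A slam is over 1.3 rad/s in the last 0.5 rad; 0.4 rad/s is gentle.
- lid_bar (a point): Middle of the lid's pull bar: round steel, 14 mm thick, 130 mm long, along y, 50 mm off the lid's free edge on two end stubs. Lid shut: 257 mm from the hinge line along the case's -x and 9 mm above it; swings with the lid. At any lid angle fingers pointing down can straddle it and pinch it along the case's x while it turns between them. Holding it up takes about 4 N.
- long_bay (a point): Centre of the inner floor (8 mm over the bench, 62 mm below the rim) of the long front compartment, 89 mm in x and 262 mm in y. Axes are the case's.
- mat_top (a point): Centre of the top of the fixed 3 mm rubber mat on the floor of the empty rear compartment, 59 mm below the rim. The two rear compartments, side by side behind the long one, are each 100 mm in x and 128 mm in y; the mat may be in either. Axes are the case's.
- level_mid (a point): Centre of the aluminium spirit level: a bar 200 mm long (its x), 22 mm thick (y), 45 mm tall (z), 0.3 kg, with green vials. At the start it stands on its edge across the case's front rim and middle divider, over the long compartment.
- battery_mid (a point): Centre of the loose power-tool battery pack on the bench: black block, 70 mm long (x), 46 mm wide (y), 45 mm tall (z), about 0.5 kg, with a slide rail (slightly shorter and grooved along its sides above 34 mm) on top; stands upright at the start.
- charger: Black charger packed in the other rear compartment, 75 x 95 mm, 44 mm tall; origin at the centre of its underside. Leave it.
- tape: Bystander on the bench: tape measure, 68 x 36 mm, 58 mm tall, standing; origin at the centre of its underside. Leave it.
- jar: Bystander on the bench: closed jar of screws, 62 mm across, 66 mm tall; origin at the centre of its underside. Leave it.
- offcut: Bystander on the bench: wood offcut 75 x 45 x 45 mm; origin at the centre of its underside. Leave it.
Mind the look-alikes: they are no part of the job. What is meant by the part that bears level_mid is not brown or pink, and is the larger of those in its own colour.

How it is judged:
On the way:
1. level in the long compartment and battery pack upright on the mat, with the lid still up (x of level_mid in the frame of long_bay between -0.037 and 0.037 m and y of level_mid in the frame of long_bay between -0.05 and 0.05 m and z of level_mid in the frame of long_bay below 0.03 m and x of battery_mid in the frame of mat_top between -0.032 and 0.032 m and y of battery_mid in the frame of mat_top between -0.046 and 0.046 m and z of battery_mid in the frame of mat_top below 0.03 m and angle between battery_mid's own z axis and vertical below 0.2 rad and value of joint lid above 1 rad), for 0.2 s.
At the end, for the whole second after the job is handed in: The lid is shut (within 0.03 rad), with the level inside the long compartment and the battery pack upright (within 0.2 rad) in the compartment with the mat (x of level_mid in the frame of long_bay between -0.037 and 0.037 m and y of level_mid in the frame of long_bay between -0.05 and 0.05 m and z of level_mid in the frame of long_bay below 0.03 m and x of battery_mid in the frame of mat_top between -0.032 and 0.032 m and y of battery_mid in the frame of mat_top between -0.046 and 0.046 m and z of battery_mid in the frame of mat_top below 0.03 m and angle between battery_mid's own z axis and vertical below 0.2 rad and value of joint lid below 0.03 rad); the robot touches nothing.
It fails at once if the lid slams: faster than 1.3 rad/s in the last 0.5 rad (value of joint lid below 0.5 rad and velocity of joint lid below -1.3 rad/s).
It fails at once if a bystander is moved by more than 40 mm (distance of any of tape, jar, offcut, charger from where it was at the start of the episode above 0.04 m).
It also fails if it takes over 72 s, if anything falls off the work surface, if the arm or the gripper's body presses on something with over 40 N, if the wrist force passes 120 N, or if a joint passes its speed limit or range.

## Working session

There is one attempt and no reset: what is moved stays moved. The work goes in short steps, Python scripts to look and compute and a tool call to move; the robot and the scene stay as the last step left them, time stands still between calls to the robot, and variables do not carry over. Pictures are saved under pics/ and viewed, about 8 in all and at most 12, crops included, and the job is handed in when it is done.

Besides the shell and the picture viewer there is one more tool, called after "Call:" by a JSON object that holds its "method" and its "body", one argument or row to a line. arm_command: Moves the arm, as the interface text tells. Shifts and turns lie within -1 to 1; 1 stands for 0.12 m of shift or 2 rad of turn. Its arguments: {"type":"object","properties":{"series":{"type":"array"},"newtons":{"type":"number"}},"required":["series"]}

```bash
mkdir -p pics; ls; cat > h.py <<'E'
import numpy as np, cv2
from cell import robot
from scipy.spatial.transform import Rotation as R
def proj(c,P):
    K=np.array(c["intrinsics"]);D=np.zeros(5);D[0]=c["k1"]
    return cv2.projectPoints(np.array(P,float).reshape(-1,1,3),np.array(c["rvec"]),np.array(c["tvec"]),K,D)[0][:,0]
def ray(c,uv,z):
    K=np.array(c["intrinsics"]);D=np.zeros(5);D[0]=c["k1"]
    n=cv2.undistortPoints(np.array(uv,float).reshape(-1,1,2),K,D)[:,0]
    Rm=R.from_rotvec(np.array(c["rvec"]).ravel()).as_matrix();t=np.array(c["tvec"]).ravel()
    o=-Rm.T@t; d=np.c_[n,np.ones(len(n))]@Rm
    return o+d*((z-o[2])/d[:,2])[:,None]
E
python3 - <<'E'
from h import *
s=robot.get_state();print({k:np.round(v,3).tolist() for k,v in s.items()})
print(R.from_rotvec(s["orientation"]).as_matrix().round(2).tolist())
for n in("scene","side"):
    c=robot.camera(n);cv2.imwrite(f"pics/{n}0.png",c["image"])
    for t in "case_hinge lid_bar long_bay mat_top level_mid battery_mid charger tape jar offcut".split():
        print(n,t,[(np.round(d["location"],3).tolist(),round(d["confidence"],2),proj(c,d["location"])[0].round().astype(int).tolist()) for d in robot.mark_of(n,t)])
    print([ (np.round(d["location"],3).tolist(),round(d["confidence"],2)) for d in robot.search_frame(n,"level_mid")])
E
```

```text
pics
{'clock': 0.0, 'q': [1.329, 0.322, -0.07, 1.452, 0.023, 1.371, -0.057], 'qd': [0.002, 0.0, 0.0, -0.0, -0.0, -0.001, -0.001], 'joint_torque': [0.001, -49.129, -0.403, -31.253, -0.064, 0.044, 0.0], 'tcp_pos': [0.164, -0.628, 0.221], 'orientation': [-3.114, -0.401, 0.001], 'wrist_force': [-0.355, 0.546, -0.491], 'ft_torque': [-0.032, 0.024, -0.012], 'grip_width': 0.087}
[[0.97, 0.25, -0.0], [0.25, -0.97, 0.0], [-0.0, -0.0, -1.0]]
scene case_hinge [([0.57, 0.178, 0.071], 0.88, [427, 243])]
scene lid_bar [([0.571, 0.185, 0.327], 0.6, [451, 168])]
scene long_bay [([0.534, 0.022, 0.01], 0.94, [357, 271])]
scene mat_top []
scene level_mid [([0.318, -0.174, 0.017], 0.8, [243, 231]), ([0.238, 0.338, 0.022], 0.62, [408, 137]), ([0.272, -0.36, 0.016], 0.62, [164, 246]), ([0.53, 0.035, 0.09], 0.56, [363, 249])]
scene battery_mid [([0.467, -0.4, 0.022], 0.61, [172, 319])]
scene charger [([0.626, 0.11, 0.013], 0.59, [411, 287])]
scene tape [([0.461, -0.25, -0.002], 0.57, [236, 295])]
scene jar [([0.589, -0.265, 0.001], 0.61, [251, 344])]
scene offcut [([0.59, -0.383, -0.003], 0.79, [201, 368])
[... 445 characters left out ...]
 [([0.535, 0.027, 0.005], 0.57, [254, 267])]
side mat_top [([0.493, 0.136, 0.011], 0.84, [223, 299])]
side level_mid [([0.24, 0.338, 0.019], 0.76, [207, 447]), ([0.276, -0.364, 0.018], 0.74, [457, 246]), ([0.318, -0.18, 0.02], 0.66, [392, 272]), ([0.531, 0.034, 0.096], 0.63, [250, 237])]
side battery_mid [([0.467, -0.395, 0.023], 0.59, [402, 202])]
side charger [([0.623, 0.104, 0.006], 0.61, [203, 261])]
side tape []
side jar [([0.59, -0.265, 0.002], 0.75, [332, 207]), ([0.62, 0.102, 0.008], 0.66, [204, 260]), ([0.569, 0.186, 0.326], 0.32, [156, 157])]
side offcut []
[([0.309, -0.172, 0.027], 0.91), ([0.273, -0.356, 0.026], 0.79), ([0.525, 0.049, 0.103], 0.71), ([0.244, 0.333, 0.045], 0.65)]
```

View pics/scene0.png

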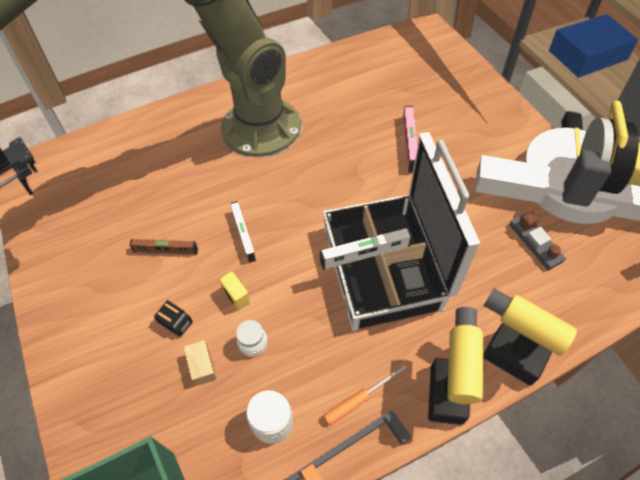

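View pics/side0.png

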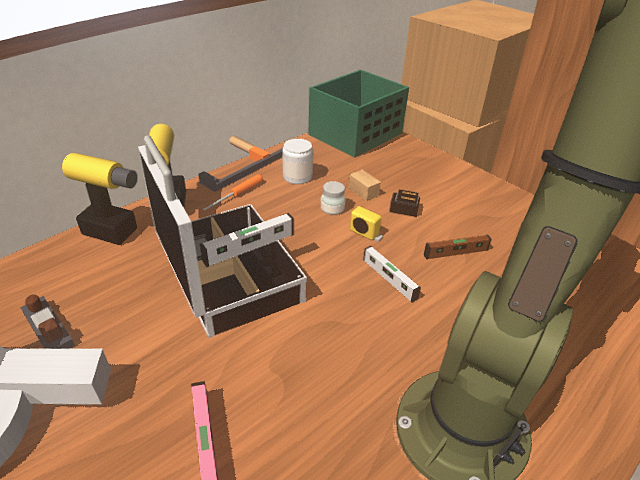

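Level candidates (scene pixels): a white bar across the case (363,249), a small white bar (243,231), a brown bar (163,246) and a pink bar (410,138). The one across the case fits, because it is aluminium-white and larger than the other white one. I'll confirm it in a crop.

```bash
python3 - <<'E'
from h import *
H=np.array([.570,.1775]);a=np.deg2rad(76.8);ex=np.array([np.cos(a),np.sin(a)]);ey=np.array([-ex[1],ex[0]])
rim=[[*(H+ex*x+ey*y),.07] for x,y in((0,-.137),(0,.137),(-.207,.137),(-.207,-.137))]
out=[]
for n,(x0,y0),(x1,y1) in(("scene",(315,190),(195,205)),("side",(180,195),(365,155))):
    c=robot.camera(n);im=c["image"];p=proj(c,rim)
    A=cv2.resize(im[y0:y0+150,x0:x0+150],(450,450),interpolation=3)
    for q in p: cv2.circle(A,tuple(int(v) for v in (q-[x0,y0])*3+1),3,(0,0,255),1)
    if n=="scene": x1,y1=140,290
    else: x1,y1=372,172
    B=cv2.resize(im[y1:y1+75,x1:x1+58],(348,450),interpolation=3)
    out.append(np.hstack([A,B]))
    print(n,p.round(1).tolist())
v=cv2.resize(np.vstack(out),None,fx=.66,fy=.66,interpolation=cv2.INTER_AREA)
cv2.imwrite("pics/crop1.png",v);print(v.shape)
E
```

```text
scene [[447.6, 296.3], [407.9, 195.6], [323.3, 212.0], [353.2, 317.4]]
side [[163.7, 228.9], [204.5, 312.2], [304.9, 276.4], [249.9, 204.1]]
(594, 527, 3)
```

View pics/crop1.png

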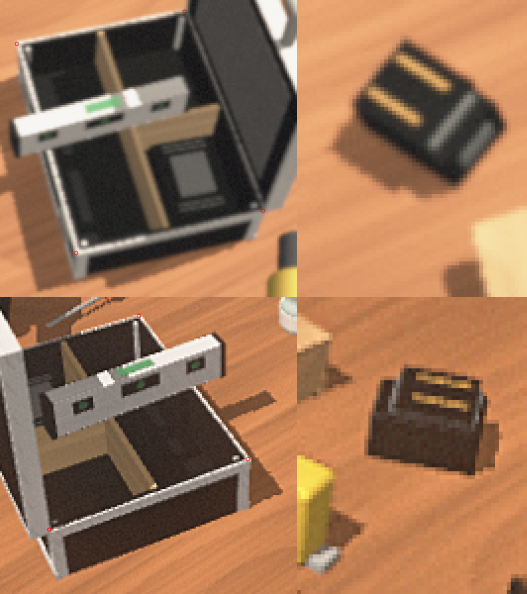

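The crop shows the larger aluminium-white level across the case, at about (365,249) in the full scene picture, so it is the right one. The predicted rim corners lie on the case. The mat bay is the near-robot (+y) rear compartment and the charger is in the other. I'll move over the battery first for a wrist view.

Call:
{"method": "arm_command", "body": {
  "series": [
    [[0.367,-0.154,-0.05,0,0,0,1],[0.367,-0.154,-0.05,0,0,0,1],[0.367,-0.154,-0.05,0,0,0,1],[0.367,-0.154,-0.05,0,0,0,1],[0.367,-0.154,-0.05,0,0,0,1],[0.367,-0.154,-0.05,0,0,0,1],[0.367,-0.154,-0.05,0,0,0,1],[0.367,-0.154,-0.05,0,0,0,1]]
  ]
}}

```text
clock: 2.1
tcp_pos: [0.4691, -0.3954, 0.2711]
orientation: [3.115, 0.4, 0.0]
wrist_force: [0.3, -1.1, -0.9]
grip_width: 0.0871
```

```bash
cat >> h.py <<'E'
def wcam():
    s=robot.get_state();c=robot.camera("wrist")
    T=np.eye(4);T[:3,:3]=R.from_rotvec(s["orientation"]).as_matrix();T[:3,3]=s["tcp_pos"]
    M=np.linalg.inv(T@np.array(c["mount"]))
    c["rvec"]=R.from_matrix(M[:3,:3]).as_rotvec();c["tvec"]=M[:3,3];return c
def plan(p,yaw=None):
    "remaining shift in tool units (unturned tool axes), turn units to put tool y at yaw deg (mod 180)"
    s=robot.get_state();T=R.from_rotvec(s["orientation"]).as_matrix()
    print("t",round(s["clock"],2),"tcp",np.round(s["tcp_pos"],4),"yawy",np.rad2deg(np.arctan2(T[1,1],T[0,1])).round(2),"tilt",T[:2,2].round(4),"F",np.round(s["wrist_force"],1),"w",round(s["grip_width"],4),"q",np.round(s["q"],2))
    d=T.T@(np.array(p)-s["tcp_pos"])
    print("shift units",(d/.12).round(3),"len",np.linalg.norm(d).round(3))
    if yaw is not None:
        e=(yaw-np.rad2deg(np.arctan2(T[1,1],T[0,1]))+90)%180-90
        print("turn units z",round(-np.deg2rad(e)/2,4),"deg",round(e,2))
E
python3 - <<'E'
from h import *
plan([.467,-.397,.27])
c=wcam();cv2.imwrite("pics/w1.png",c["image"])
print([(np.round(d["location"],3),proj(c,d["location"])) for d in robot.mark_of("wrist","battery_mid")])
E
```

```text
t 2.1 tcp [ 0.4691 -0.3954  0.2711] yawy -75.36 tilt [ 0.0003 -0.0007] F [ 0.3 -1.1 -0.9] w 0.0871 q [ 0.9   0.24 -0.29  1.47  0.07  1.45 -0.71]
shift units [-0.02   0.008  0.009] len 0.003
[(array([ 0.464, -0.402,  0.02 ]), array([[322.26335264, 213.36309255]]))]
```

View pics/w1.png

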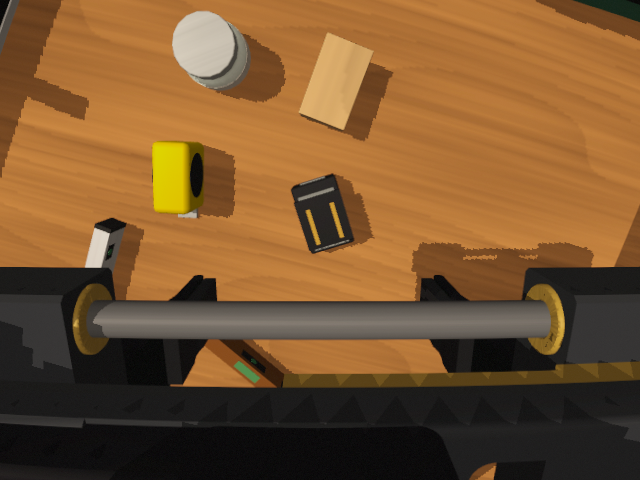

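```bash
cat >> h.py <<'E'
def rows(p,yaw,n):
    "rows for a straight combined move"
    plan(p,yaw)
    s=robot.get_state();T=R.from_rotvec(s["orientation"]).as_matrix()
    e=np.deg2rad((yaw-np.rad2deg(np.arctan2(T[1,1],T[0,1]))+90)%180-90)
    d=(np.array(p)-s["tcp_pos"])/n
    for i in range(n):
        Ti=R.from_rotvec([0,0,e*i/n]).as_matrix()@T
        print([*(Ti.T@d/.12).round(3).tolist(),0,0,round(-e/n/2,4)])
E
python3 - <<'E'
from h import *
c=wcam()
P=ray(c,[(291,186),(335,174),(354,243),(314,254)],.045)[:,:2];print(P.round(4).tolist(),P.mean(0).round(4))
for i in range(4):
    d=P[(i+1)%4]-P[i];print(np.linalg.norm(d).round(4),np.rad2deg(np.arctan2(d[1],d[0])).round(1))
for o in robot.mark_of("wrist","battery_mid"):print(np.round(o["location"],4))
rows([.53,.035,.32],-13.2,10)
E
```

```text
[[0.4929, -0.3572], [0.515, -0.3947], [0.4551, -0.4313], [0.4338, -0.3962]] [ 0.4742 -0.3948]
0.0435 -59.4
0.0702 -148.5
0.0411 121.3
0.0708 33.4
[ 0.4681 -0.3983  0.0213]
t 2.3 tcp [ 0.4691 -0.3954  0.2707] yawy -75.13 tilt [ 0.0001 -0.0003] F [ 0.1 -0.7  0. ] w 0.0869 q [ 0.9   0.24 -0.3   1.47  0.07  1.45 -0.71]
shift units [ 1.41  -3.336 -0.412] len 0.437
turn units z -0.5405 deg 61.93
[0.141, -0.334, -0.041, 0, 0, np.float64(-0.054)]
[0.176, -0.316, -0.041, 0, 0, np.float64(-0.054)]
[0.209, -0.296, -0.041, 0, 0, np.float64(-0.054)]
[0.24, -0.271, -0.041, 0, 0, np.float64(-0.054)]
[0.268, -0.244, -0.041, 0, 0, np.float64(-0.054)]
[0.293, -0.213, -0.041, 0, 0, np.float64(-0.054)]
[0.314, -0.181, -0.041, 0, 0, np.float64(-0.054)]
[0.332, -0.146, -0.041, 0, 0, np.float64(-0.054)]
[0.345, -0.109, -0.041, 0, 0, np.float64(-0.054)]
[0.355, -0.071, -0.041, 0, 0, np.float64(-0.054)]
```

Call:
{"method": "arm_command", "body": {
  "series": [
    [[0.141,-0.334,-0.041,0,0,-0.054,1],[0.176,-0.316,-0.041,0,0,-0.054,1],[0.209,-0.296,-0.041,0,0,-0.054,1],[0.24,-0.271,-0.041,0,0,-0.054,1],[0.268,-0.244,-0.041,0,0,-0.054,1],[0.293,-0.213,-0.041,0,0,-0.054,1],[0.314,-0.181,-0.041,0,0,-0.054,1],[0.332,-0.146,-0.041,0,0,-0.054,1]]
  ]
}}

```text
clock: 3.1
tcp_pos: [0.5175, -0.0531, 0.3102]
orientation: [2.66, 1.669, -0.001]
wrist_force: [1.8, -0.4, 0.1]
grip_width: 0.0871
```

Call:
{"method": "arm_command", "body": {
  "series": [
    [[0.345,-0.109,-0.041,0,0,-0.054,1],[0.355,-0.071,-0.041,0,0,-0.054,1],[0,0,0,0,0,0,1]]
  ]
}}

```text
clock: 3.4
tcp_pos: [0.5305, 0.0395, 0.3208]
orientation: [-2.456, -1.958, -0.005]
wrist_force: [-0.2, 0.3, -0.3]
grip_width: 0.0874
```

```bash
python3 - <<'E'
from h import *
plan([.53,.035,.32],-13.2)
c=wcam();cv2.imwrite("pics/w2.png",c["image"])
for t in("level_mid","mat_top","long_bay","case_hinge"):print(t,[(np.round(d["location"],4),proj(c,d["location"]).round()) for d in robot.mark_of("wrist",t)])
E
```

```text
t 3.4 tcp [0.5305 0.0395 0.3208] yawy -12.88 tilt [0.002  0.0026] F [-0.2  0.3 -0.3] w 0.0874 q [ 0.54  0.07 -0.69  1.56  0.05  1.52 -0.38]
shift units [-0.038  0.004  0.007] len 0.005
turn units z 0.0028 deg -0.32
level_mid [(array([0.5317, 0.0427, 0.0943]), array([[319., 208.]]))]
mat_top [(array([0.4884, 0.1382, 0.0098]), array([[262., 124.]]))]
long_bay [(array([0.5296, 0.027 , 0.0106]), array([[320., 210.]]))]
case_hinge [(array([0.5717, 0.1779, 0.0707]), array([[328.,  59.]])), (array([0.5336, 0.0277, 0.0073]), array([[323., 209.]]))]
```

View pics/w2.png

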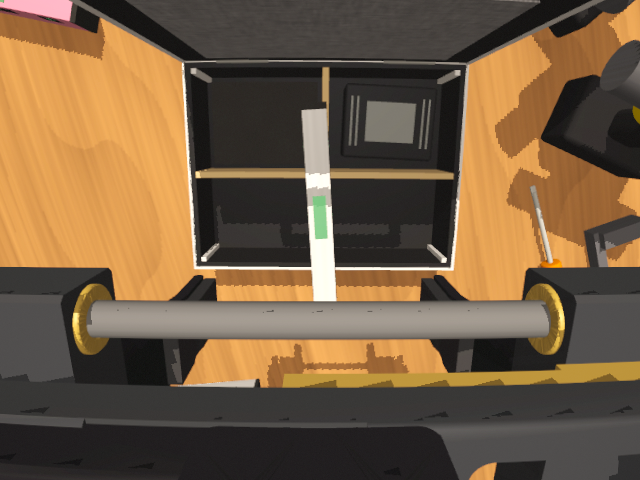

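The wrist view shows the level's top face running from (314,109) down to (324,300), with its vial at (320,218). The case rim corners are near (184,62), (467,64), (453,269) and (194,269).

```bash
python3 - <<'E'
from h import *
c=wcam()
P=ray(c,[(314.5,109),(324,300),(320,218)],.115)[:,:2];d=P[1]-P[0];u=d/np.linalg.norm(d)
yaw=np.rad2deg(np.arctan2(-u[1],-u[0]));mid=P[0]+.1*u
print("level",P.round(4).tolist(),"yaw",yaw.round(2),"mid",mid.round(4))
Q=ray(c,[(184,62),(467,64),(453,269),(194,269)],.07)[:,:2];print(Q.round(4).tolist())
h=(Q[0]+Q[1])/2;f=(Q[2]+Q[3])/2;print("hinge",h,"front",f,np.linalg.norm(h-f),np.rad2deg(np.arctan2(*(h-f)[::-1])))
e=Q[1]-Q[0];print("len",np.linalg.norm(e),np.linalg.norm(Q[2]-Q[3]),np.rad2deg(np.arctan2(e[1],e[0])))
rows([*mid,.088],yaw-90,6)
E
```

```text
level [[0.5488, 0.1218], [0.5155, -0.0517], [0.5307, 0.0273]] yaw 79.14 mid [0.5299 0.0236]
[[0.4381, 0.1986], [0.7023, 0.1326], [0.6543, -0.0683], [0.3849, -0.0025]]
hinge [0.57016263 0.16558258] front [ 0.51961931 -0.0353973 ] 0.20723788547289107 75.8837315877148
len 0.27233642931925345 0.2772890442903111 -14.038583877830593
t 3.7 tcp [0.5305 0.0308 0.3193] yawy -13.72 tilt [-0.0007 -0.0007] F [-0.1 -0.5 -0.1] w 0.0873 q [ 0.54  0.08 -0.68  1.57  0.05  1.52 -0.38]
shift units [-0.058  0.011  1.928] len 0.231
turn units z -0.025 deg 2.86
[-0.01, 0.002, 0.321, 0, 0, np.float64(-0.0042)]
[-0.01, 0.002, 0.321, 0, 0, np.float64(-0.0042)]
[-0.01, 0.002, 0.321, 0, 0, np.float64(-0.0042)]
[-0.01, 0.002, 0.321, 0, 0, np.float64(-0.0042)]
[-0.01, 0.002, 0.321, 0, 0, np.float64(-0.0042)]
[-0.01, 0.001, 0.321, 0, 0, np.float64(-0.0042)]
```

Call:
{"method": "arm_command", "body": {
  "series": [
    [[0.036,-0.004,0.3,0,0,-0.0315,1],[0,0,0.35,0,0,0,1],[0,0,0.35,0,0,0,1],[0,0,0.35,0,0,0,1],[0,0,0.3,0,0,0,1],[0,0,0.2,0,0,0,1],[0,0,0.15,0,0,0,1],[0,0,0,0,0,0,1]]
  ]
}}

```text
clock: 4.5
tcp_pos: [0.5287, 0.0359, 0.0769]
orientation: [-2.404, -2.017, 0.007]
wrist_force: [0.1, -0.1, 1.0]
grip_width: 0.0866
```

```bash
python3 - <<'E'
from h import *
plan([.531,.035,.079],-10.1)
c=wcam();cv2.imwrite("pics/w3.png",c["image"])
c=robot.camera("side")
for o in robot.mark_of("side","level_mid"):print(np.round(o["location"],3))
E
```

```text
t 4.5 tcp [0.5287 0.0359 0.0769] yawy -10.0 tilt [-0.0059 -0.0001] F [ 0.1 -0.1  1. ] w 0.0866 q [ 0.49  0.26 -0.68  1.89  0.19  1.06 -0.44]
shift units [-0.004  0.02  -0.018] len 0.003
turn units z 0.0009 deg -0.1
[0.53  0.036 0.092]
[ 0.317 -0.178  0.019]
[0.237 0.34  0.021]
[ 0.275 -0.364  0.017]
```

View pics/w3.png

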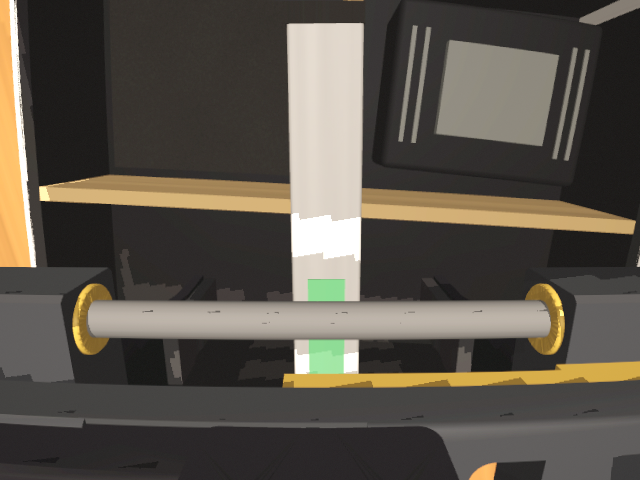

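The level runs straight up the wrist picture (x≈325) between the fingers, so I'll close on it and lift.

Call:
{"method": "arm_command", "body": {
  "series": [
    [[0,0,0,0,0,0,0],[0,0,0,0,0,0,0],[0,0,0,0,0,0,0],[0,0,0,0,0,0,0],[0,0,0,0,0,0,0],[0,0,-0.2,0,0,0,0],[0,0,-0.25,0,0,0,0],[0,0,-0.25,0,0,0,0]]
  ],
  "newtons": 35
}}

```text
clock: 5.45
tcp_pos: [0.5306, 0.0379, 0.1644]
orientation: [-2.403, -2.022, 0.001]
wrist_force: [0.3, -0.2, 0.3]
grip_width: 0.0309
```

```bash
python3 - <<'E'
from h import *
c=robot.camera("side")
for o in robot.mark_of("side","level_mid"):print(np.round(o["location"],3))
rows([.534,.026,.18],76.8,11)
E
```

```text
[ 0.32  -0.176  0.02 ]
[ 0.271 -0.361  0.017]
[0.528 0.036 0.093]
[0.239 0.34  0.023]
t 5.55 tcp [0.5339 0.0383 0.168 ] yawy -9.84 tilt [ 0.0077 -0.0005] F [0.7 0.2 0.5] w 0.0228 q [ 0.52  0.16 -0.7   1.79  0.11  1.22 -0.38]
shift units [-0.101  0.019 -0.1  ] len 0.017
turn units z -0.7561 deg 86.64
[-0.009, 0.002, -0.009, 0, 0, np.float64(-0.0687)]
[-0.009, 0.0, -0.009, 0, 0, np.float64(-0.0687)]
[-0.009, -0.001, -0.009, 0, 0, np.float64(-0.0687)]
[-0.009, -0.002, -0.009, 0, 0, np.float64(-0.0687)]
[-0.009, -0.003, -0.009, 0, 0, np.float64(-0.0687)]
[-0.008, -0.004, -0.009, 0, 0, np.float64(-0.0687)]
[-0.007, -0.006, -0.009, 0, 0, np.float64(-0.0687)]
[-0.007, -0.007, -0.009, 0, 0, np.float64(-0.0687)]
[-0.006, -0.007, -0.009, 0, 0, np.float64(-0.0687)]
[-0.005, -0.008, -0.009, 0, 0, np.float64(-0.0687)]
[-0.003, -0.009, -0.009, 0, 0, np.float64(-0.0687)]
```

The fingers were slow and I lifted before they had closed. I'll reopen, go back down, and give them longer.

Call:
{"method": "arm_command", "body": {
  "series": [
    [[0,0,0,0,0,0,1],[0,0,0,0,0,0,1],[0,0,0,0,0,0,1],[0,0,0,0,0,0,0.8],[0,0,0.25,0,0,0,0.8],[0,0,0.25,0,0,0,0.8],[0,0,0.2,0,0,0,0.8],[0,0,0,0,0,0,0.6]]
  ]
}}

```text
clock: 6.35
tcp_pos: [0.5278, 0.0375, 0.076]
orientation: [-2.4, -2.019, 0.009]
wrist_force: [-0.4, -0.0, -0.0]
grip_width: 0.0653
```

Call:
{"method": "arm_command", "body": {
  "series": [
    [[0,0,0,0,0,0,0],[0,0,0,0,0,0,0],[0,0,0,0,0,0,0],[0,0,0,0,0,0,0],[0,0,0,0,0,0,0],[0,0,0,0,0,0,0],[0,0,0,0,0,0,0],[0,0,0,0,0,0,0]]
  ],
  "newtons": 35
}}

```text
clock: 7.15
tcp_pos: [0.5315, 0.0377, 0.0801]
orientation: [2.404, 2.022, 0.001]
wrist_force: [1.0, -0.6, 2.4]
grip_width: 0.0216
```

Call:
{"method": "arm_command", "body": {
  "series": [
    [[0,0,0,0,0,0,0],[0,0,-0.15,0,0,0,0],[0,0,-0.25,0,0,0,0],[0,0,-0.2,0,0,0,0],[0,0,0,0,0,0,0]]
  ]
}}

```text
clock: 7.65
tcp_pos: [0.5327, 0.0381, 0.1541]
orientation: [2.402, 2.02, 0.005]
wrist_force: [-0.7, 0.6, -2.9]
grip_width: 0.0219
```

```bash
python3 - <<'E'
from h import *
c=robot.camera("side")
for o in robot.mark_of("side","level_mid"):print(np.round(o["location"],3))
rows([.534,.026,.16],76.8,11)
E
```

```text
[ 0.317 -0.177  0.021]
[0.239 0.339 0.024]
[0.529 0.036 0.171]
[ 0.275 -0.365  0.018]
[0.62  0.104 0.007]
t 7.75 tcp [0.5303 0.0376 0.1507] yawy -9.86 tilt [-0.0013 -0.0004] F [-1.1  0.6 -2.2] w 0.0215 q [ 0.52  0.18 -0.7   1.82  0.12  1.19 -0.39]
shift units [-0.09   0.046 -0.077] len 0.015
turn units z -0.7562 deg 86.66
[-0.008, 0.004, -0.007, 0, 0, np.float64(-0.0687)]
[-0.009, 0.003, -0.007, 0, 0, np.float64(-0.0687)]
[-0.009, 0.002, -0.007, 0, 0, np.float64(-0.0687)]
[-0.009, 0.001, -0.007, 0, 0, np.float64(-0.0687)]
[-0.009, -0.001, -0.007, 0, 0, np.float64(-0.0687)]
[-0.009, -0.002, -0.007, 0, 0, np.float64(-0.0687)]
[-0.009, -0.003, -0.007, 0, 0, np.float64(-0.0687)]
[-0.008, -0.004, -0.007, 0, 0, np.float64(-0.0687)]
[-0.007, -0.005, -0.007, 0, 0, np.float64(-0.0687)]
[-0.007, -0.006, -0.007, 0, 0, np.float64(-0.0687)]
[-0.006, -0.007, -0.007, 0, 0, np.float64(-0.0687)]
```

Call:
{"method": "arm_command", "body": {
  "series": [
    [[-0.008,0.004,-0.007,0,0,-0.0687,0],[-0.009,0.003,-0.007,0,0,-0.0687,0],[-0.009,0.002,-0.007,0,0,-0.0687,0],[-0.009,0.001,-0.007,0,0,-0.0687,0],[-0.009,-0.001,-0.007,0,0,-0.0687,0],[-0.009,-0.002,-0.007,0,0,-0.0687,0],[-0.009,-0.003,-0.007,0,0,-0.0687,0],[-0.008,-0.004,-0.007,0,0,-0.0687,0]]
  ]
}}

```text
clock: 8.55
tcp_pos: [0.532, 0.0292, 0.1559]
orientation: [-0.984, -2.979, 0.002]
wrist_force: [0.5, -0.1, -3.2]
grip_width: 0.0218
```

Call:
{"method": "arm_command", "body": {
  "series": [
    [[-0.007,-0.005,-0.007,0,0,-0.0687,0],[-0.007,-0.006,-0.007,0,0,-0.0687,0],[-0.006,-0.007,-0.007,0,0,-0.0687,0],[0,0,0,0,0,0,0],[0,0,0,0,0,0,0]]
  ]
}}

```text
clock: 9.05
tcp_pos: [0.5338, 0.0262, 0.1594]
orientation: [-0.368, -3.117, -0.0]
wrist_force: [-0.2, 0.4, -4.3]
grip_width: 0.0217
```

```bash
python3 - <<'E'
from h import *
c=robot.camera("side")
for n in ("side","scene"):
    c=robot.camera(n)
    for o in robot.mark_of(n,"level_mid"):print(n,np.round(o["location"],3))
cv2.imwrite("pics/s2.png",c["image"][170:340,290:500].repeat(3,0).repeat(3,1))
rows([.534,.025,.019],76.8,5)
E
```

```text
side [ 0.275 -0.362  0.015]
side [0.534 0.026 0.173]
side [0.238 0.338 0.02 ]
side [0.621 0.102 0.007]
side [ 0.319 -0.175  0.02 ]
scene [ 0.321 -0.174  0.015]
scene [0.237 0.334 0.023]
scene [ 0.274 -0.36   0.016]
t 9.3 tcp [0.5346 0.0264 0.1607] yawy 76.7 tilt [-0.0004 -0.0001] F [-0.1  0.4 -3.1] w 0.0217 q [ 0.68  0.2  -0.86  1.79  0.16  1.22  1.11]
shift units [ 0.002 -0.012  1.181] len 0.142
turn units z -0.0009 deg 0.1
[0.0, -0.002, 0.236, 0, 0, np.float64(-0.0002)]
[0.0, -0.002, 0.236, 0, 0, np.float64(-0.0002)]
[0.0, -0.002, 0.236, 0, 0, np.float64(-0.0002)]
[0.0, -0.002, 0.236, 0, 0, np.float64(-0.0002)]
[0.0, -0.002, 0.236, 0, 0, np.float64(-0.0002)]
```

View pics/s2.png

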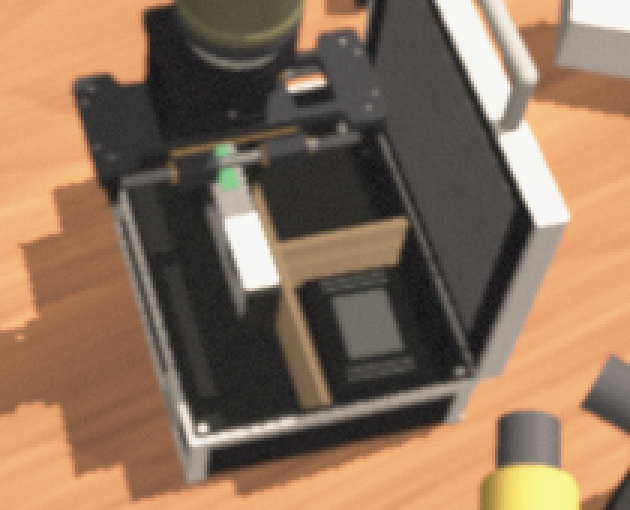

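The level hangs parallel to the divider, above the long bay. I'll lower it, release and rise.

Call:
{"method": "arm_command", "body": {
  "series": [
    [[0,-0.01,0.25,0,0,0,0],[0,0,0.25,0,0,0,0],[0,0,0.25,0,0,0,0],[0,0,0.2,0,0,0,0],[0,0,0.14,0,0,0,0],[0,0,0.08,0,0,0,0],[0,0,0,0,0,0,0]]
  ]
}}

```text
clock: 10.0
tcp_pos: [0.534, 0.0251, 0.0198]
orientation: [-0.363, -3.119, -0.0]
wrist_force: [0.7, -0.2, -2.6]
grip_width: 0.0218
```

Call:
{"method": "arm_command", "body": {
  "series": [
    [[0,0,0.01,0,0,0,0.55],[0,0,0,0,0,0,0.55],[0,0,0,0,0,0,0.55],[0,0,0,0,0,0,0.55],[0,0,-0.1,0,0,0,0.55],[0,0,-0.3,0,0,0,0.55],[0,0,-0.4,0,0,0,0.55],[0,0,-0.4,0,0,0,0.55]]
  ]
}}

```text
clock: 10.8
tcp_pos: [0.5341, 0.0255, 0.1656]
orientation: [-0.361, -3.12, -0.0]
wrist_force: [1.0, -0.3, 0.4]
grip_width: 0.0477
```

```bash
python3 - <<'E'
from h import *
for n in ("side","scene"):
    c=robot.camera(n)
    for o in robot.mark_of(n,"level_mid"):print(n,np.round(o["location"],3))
rows([.470,-.397,.20],-58.5,11)
rows([.470,-.397,.20],-58.5+180,11)
E
```

```text
side [0.533 0.026 0.034]
side [ 0.314 -0.174  0.018]
side [0.239 0.339 0.022]
side [ 0.274 -0.365  0.016]
scene [0.536 0.022 0.027]
scene [ 0.319 -0.175  0.016]
scene [ 0.273 -0.359  0.016]
t 11.0 tcp [0.5356 0.0251 0.1655] yawy 76.74 tilt [ 0.0038 -0.0014] F [ 0.3 -0.1 -0.2] w 0.0481 q [ 0.69  0.2  -0.87  1.79  0.16  1.22  1.12]
shift units [-0.276 -3.549 -0.285] len 0.429
turn units z -0.3906 deg 44.76
[-0.025, -0.323, -0.026, 0, 0, np.float64(-0.0355)]
[-0.002, -0.324, -0.026, 0, 0, np.float64(-0.0355)]
[0.021, -0.323, -0.026, 0, 0, np.float64(-0.0355)]
[0.044, -0.321, -0.026, 0, 0, np.float64(-0.0355)]
[0.066, -0.317, -0.026, 0, 0, np.float64(-0.0355)]
[0.089, -0.311, -0.026, 0, 0, np.float64(-0.0355)]
[0.111, -0.304, -0.026, 0, 0, np.float64(-0.0355)]
[0.132, -0.296, -0.027, 0, 0, np.float64(-0.0355)]
[0.152, -0.285, -0.027, 0, 0, np.float64(-0.0355)]
[0.172, -0.274, -0.027, 0, 0, np.float64(-0.0355)]
[0.191, -0.261, -0.027, 0, 0, np.float64(-0.0355)]
t 11.0 tcp [0.5356 0.0251 0.1655] yawy 76.74 tilt [ 0.0038 -0.0014] F [ 0.3 -0.1 -0.2] w 0.0481 q [ 0.69  0.2  -0.87  1.79  0.16  1.22  1.12]
shift units [-0.276 -3.549 -0.285] len 0.429
turn units z -0.3906 deg 44.76
[-0.025, -0.323, -0.026, 0, 0, np.float64(-0.0355)]
[-0.002, -0.324, -0.026, 0, 0, np.float64(-0.0355)]
[0.021, -0.323, -0.026, 0, 0, np.float64(-0.0355)]
[0.044, -0.321, -0.026, 0, 0, np.float64(-0.0355)]
[0.066, -0.317, -0.026, 0, 0, np.float64(-0.0355)]
[0.089, -0.311, -0.026, 0, 0, np.float64(-0.0355)]
[0.111, -0.304, -0.026, 0, 0, np.float64(-0.0355)]
[0.132, -0.296, -0.027, 0, 0, np.float64(-0.0355)]
[0.152, -0.285, -0.027, 0, 0, np.float64(-0.0355)]
[0.172, -0.274, -0.027, 0, 0, np.float64(-0.0355)]
[0.191, -0.261, -0.027, 0, 0, np.float64(-0.0355)]
```

```bash
python3 - <<'E'
from h import *
s=robot.get_state();T=R.from_rotvec(s["orientation"]).as_matrix()
e=-np.deg2rad(135.24);n=16;d=(np.array([.470,-.397,.19])-s["tcp_pos"])/n
for i in range(n):
    Ti=R.from_rotvec([0,0,e*i/n]).as_matrix()@T
    print([*(Ti.T@d/.12).round(2).tolist(),0,0,round(float(-e/n/2),4),1])
E
```

```text
[-0.02, -0.22, -0.01, 0, 0, 0.0738, 1]
[-0.05, -0.22, -0.01, 0, 0, 0.0738, 1]
[-0.08, -0.21, -0.01, 0, 0, 0.0738, 1]
[-0.11, -0.19, -0.01, 0, 0, 0.0738, 1]
[-0.14, -0.17, -0.01, 0, 0, 0.0738, 1]
[-0.16, -0.15, -0.01, 0, 0, 0.0738, 1]
[-0.18, -0.13, -0.01, 0, 0, 0.0738, 1]
[-0.2, -0.1, -0.01, 0, 0, 0.0738, 1]
[-0.21, -0.07, -0.01, 0, 0, 0.0738, 1]
[-0.22, -0.04, -0.01, 0, 0, 0.0738, 1]
[-0.22, -0.0, -0.01, 0, 0, 0.0738, 1]
[-0.22, 0.03, -0.01, 0, 0, 0.0738, 1]
[-0.21, 0.06, -0.01, 0, 0, 0.0738, 1]
[-0.2, 0.09, -0.01, 0, 0, 0.0738, 1]
[-0.19, 0.12, -0.01, 0, 0, 0.0738, 1]
[-0.17, 0.15, -0.01, 0, 0, 0.0738, 1]
```

Call:
{"method": "arm_command", "body": {
  "series": [
    [[-0.02,-0.22,-0.01,0,0,0.0738,1],[-0.05,-0.22,-0.01,0,0,0.0738,1],[-0.08,-0.21,-0.01,0,0,0.0738,1],[-0.11,-0.19,-0.01,0,0,0.0738,1],[-0.14,-0.17,-0.01,0,0,0.0738,1],[-0.16,-0.15,-0.01,0,0,0.0738,1],[-0.18,-0.13,-0.01,0,0,0.0738,1],[-0.2,-0.1,-0.01,0,0,0.0738,1]]
  ]
}}

```text
clock: 11.8
tcp_pos: [0.5007, -0.1861, 0.1716]
orientation: [-2.044, -2.382, 0.001]
wrist_force: [0.0, -0.5, 0.2]
grip_width: 0.0864
```

Call:
{"method": "arm_command", "body": {
  "series": [
    [[-0.21,-0.07,-0.01,0,0,0.0738,1],[-0.22,-0.04,-0.01,0,0,0.0738,1],[-0.22,0,-0.01,0,0,0.0738,1],[-0.22,0.03,-0.01,0,0,0.0738,1],[-0.21,0.06,-0.01,0,0,0.0738,1],[-0.2,0.09,-0.01,0,0,0.0738,1],[-0.19,0.12,-0.01,0,0,0.0738,1],[-0.17,0.15,-0.01,0,0,0.0738,1]]
  ]
}}

```text
clock: 12.6
tcp_pos: [0.468, -0.3963, 0.1809]
orientation: [-3.024, -0.842, 0.003]
wrist_force: [-0.3, 0.1, 0.2]
grip_width: 0.0869
```

Call:
{"method": "arm_command", "body": {
  "series": [
    [[0,0,0,0,0,0,1],[0,0,0,0,0,0,1]]
  ]
}}

```text
clock: 12.8
tcp_pos: [0.4683, -0.3956, 0.1809]
orientation: [-3.021, -0.851, 0.002]
wrist_force: [1.0, 0.0, 0.3]
grip_width: 0.0868
```

```bash
python3 - <<'E'
from h import *
plan([.470,-.397,.19],-58.5)
c=wcam();cv2.imwrite("pics/w4.png",c["image"])
for o in robot.mark_of("wrist","battery_mid"):print(np.round(o["location"],4),proj(c,o["location"]))
import pickle;pickle.dump({k:np.array(c[k]) for k in("intrinsics","rvec","tvec","k1")},open("w4.pkl","wb"))
E
```

```text
t 12.8 tcp [ 0.4683 -0.3956  0.1809] yawy -58.55 tilt [-0.0021  0.0024] F [1.  0.  0.3] w 0.0868 q [ 0.95  0.29 -0.35  1.59  0.1   1.28 -0.44]
shift units [ 0.006  0.017 -0.076] len 0.009
turn units z -0.0004 deg 0.05
[ 0.4669 -0.4028  0.0201] [[325.45020173 229.84475443]]
```

View pics/w4.png

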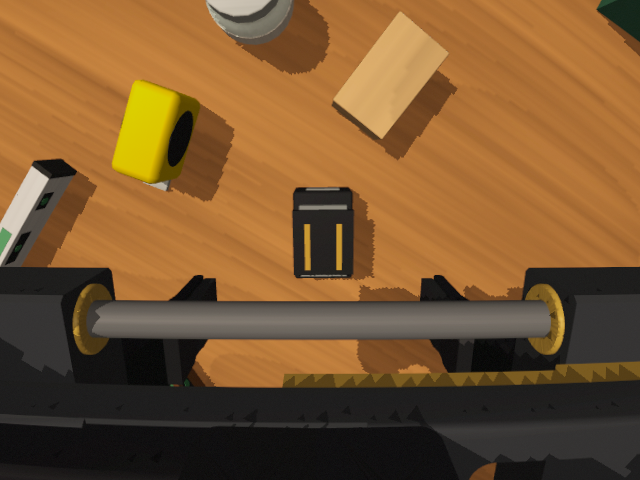

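The battery (293–353, 187–277) is square to the jaws and centred at (323,232).

```bash
python3 - <<'E'
from h import *
import pickle;c=pickle.load(open("w4.pkl","rb"))
P=ray(c,[(293,210),(353,210),(323,187),(323,277)],.04);print(P.round(4).tolist())
m=np.r_[(P[0]+P[1])[:2]/2-(P[0]+P[1])[:2]/2+(P[2]+P[3])[:2]/2,.004];print(m);plan(m,-58.5)
E
```

```text
[[0.4706, -0.3713, 0.04], [0.4943, -0.41, 0.04], [0.4972, -0.3816, 0.04], [0.4371, -0.4186, 0.04]]
[ 0.46717104 -0.40008216  0.004     ]
t 12.9 tcp [ 0.4694 -0.3942  0.1817] yawy -58.4 tilt [-0.001  0.002] F [-0.2 -0.  -1. ] w 0.087 q [ 0.95  0.29 -0.36  1.59  0.1   1.28 -0.44]
shift units [-0.042  0.035  1.48 ] len 0.178
turn units z 0.0009 deg -0.1
```

Call:
{"method": "arm_command", "body": {
  "series": [
    [[-0.042,0.03,0.3,0,0,0,1],[0,0,0.35,0,0,0,1],[0,0,0.35,0,0,0,1],[0,0,0.25,0,0,0,1],[0,0,0.15,0,0,0,1],[0,0,0.07,0,0,0,1],[0,0,0,0,0,0,0],[0,0,0,0,0,0,0]]
  ]
}}

```text
clock: 13.7
tcp_pos: [0.4677, -0.4017, 0.0073]
orientation: [3.022, 0.852, 0.002]
wrist_force: [0.6, -0.0, 0.4]
grip_width: 0.0779
```

Call:
{"method": "arm_command", "body": {
  "series": [
    [[0,0,0,0,0,0,0],[0,0,0,0,0,0,0],[0,0,0,0,0,0,0],[0,0,0,0,0,0,0],[0,0,0,0,0,0,0],[0,0,0,0,0,0,0]]
  ],
  "newtons": 40
}}

```text
clock: 14.3
tcp_pos: [0.4664, -0.401, 0.0066]
orientation: [-3.023, -0.851, 0.001]
wrist_force: [-3.1, 2.2, 5.6]
grip_width: 0.0457
```

Call:
{"method": "arm_command", "body": {
  "series": [
    [[0,0,0,0,0,0,0],[0,0,-0.1,0,0,0,0],[0,0,-0.3,0,0,0,0],[0,0,-0.4,0,0,0,0],[0,0,-0.4,0,0,0,0],[0,0,-0.2,0,0,0,0],[0,0,0,0,0,0,0]]
  ]
}}

```text
clock: 15.0
tcp_pos: [0.4689, -0.4036, 0.1789]
orientation: [3.017, 0.849, 0.007]
wrist_force: [0.9, -0.2, -5.8]
grip_width: 0.0459
```

```bash
python3 - <<'E'
from h import *
for n in ("side","scene"):
    c=robot.camera(n)
    for o in robot.mark_of(n,"battery_mid"):print(n,np.round(o["location"],3))
rows([.492,.136,.18],-13.2,14)
E
```

```text
side [ 0.467 -0.404  0.196]
scene [ 0.464 -0.4    0.189]
t 15.2 tcp [ 0.465  -0.4007  0.1709] yawy -58.57 tilt [-0.0041  0.0033] F [ 0.1  0.1 -5.6] w 0.0459 q [ 0.96  0.3  -0.35  1.6   0.11  1.27 -0.43]
shift units [ 2.524 -3.7   -0.061] len 0.537
turn units z -0.3959 deg 45.37
[0.18, -0.264, -0.004, 0, 0, np.float64(-0.0283)]
[0.195, -0.254, -0.004, 0, 0, np.float64(-0.0283)]
[0.209, -0.242, -0.005, 0, 0, np.float64(-0.0283)]
[0.222, -0.23, -0.005, 0, 0, np.float64(-0.0283)]
[0.235, -0.217, -0.005, 0, 0, np.float64(-0.0283)]
[0.247, -0.203, -0.005, 0, 0, np.float64(-0.0283)]
[0.258, -0.189, -0.005, 0, 0, np.float64(-0.0283)]
[0.268, -0.174, -0.005, 0, 0, np.float64(-0.0283)]
[0.278, -0.159, -0.005, 0, 0, np.float64(-0.0283)]
[0.286, -0.143, -0.005, 0, 0, np.float64(-0.0283)]
[0.294, -0.126, -0.005, 0, 0, np.float64(-0.0283)]
[0.3, -0.11, -0.005, 0, 0, np.float64(-0.0283)]
[0.306, -0.093, -0.005, 0, 0, np.float64(-0.0283)]
[0.311, -0.075, -0.006, 0, 0, np.float64(-0.0283)]
```

Call:
{"method": "arm_command", "body": {
  "series": [
    [[0.18,-0.264,-0.004,0,0,-0.0283,0],[0.195,-0.254,-0.004,0,0,-0.0283,0],[0.209,-0.242,-0.005,0,0,-0.0283,0],[0.222,-0.23,-0.005,0,0,-0.0283,0],[0.235,-0.217,-0.005,0,0,-0.0283,0],[0.247,-0.203,-0.005,0,0,-0.0283,0],[0.258,-0.189,-0.005,0,0,-0.0283,0],[0.268,-0.174,-0.005,0,0,-0.0283,0]]
  ]
}}

```text
clock: 16.0
tcp_pos: [0.4805, -0.0935, 0.1765]
orientation: [-2.752, -1.51, 0.004]
wrist_force: [0.4, -0.4, -5.6]
grip_width: 0.0458
```

Call:
{"method": "arm_command", "body": {
  "series": [
    [[0.278,-0.159,-0.005,0,0,-0.0283,0],[0.286,-0.143,-0.005,0,0,-0.0283,0],[0.294,-0.126,-0.005,0,0,-0.0283,0],[0.3,-0.11,-0.005,0,0,-0.0283,0],[0.306,-0.093,-0.005,0,0,-0.0283,0],[0.0,0,0,0,0,-0.0283,0],[0,0,0,0,0,0,0],[0,0,0,0,0,0,0]]
  ]
}}

```text
clock: 16.8
tcp_pos: [0.4906, 0.0952, 0.1801]
orientation: [-2.463, -1.948, 0.004]
wrist_force: [0.1, -0.9, -5.6]
grip_width: 0.046
```

```bash
python3 - <<'E'
from h import *
w=robot.camera("wrist");print(np.round(w["mount"],3).tolist())
for n in ("side","scene"):
    c=robot.camera(n)
    for t in("battery_mid","lid_bar","mat_top"):print(n,t,[np.round(o["location"],3) for o in robot.mark_of(n,t)])
    cv2.imwrite(f"pics/{n}3.png",c["image"])
a=cv2.imread("pics/side3.png")[80:340,80:360];b=cv2.imread("pics/scene3.png")[80:340,250:530]
cv2.imwrite("pics/c3.png",cv2.resize(np.hstack([a,b]),None,fx=1.42,fy=1.42))
rows([.491,.132,.18],-13.2,2)
E
```

```text
[[0.0, -0.971, -0.241, 0.065], [1.0, 0.0, 0.0, -0.001], [-0.0, -0.241, 0.971, -0.162], [0.0, 0.0, 0.0, 1.0]]
side battery_mid [array([0.492, 0.096, 0.197]), array([0.534, 0.027, 0.033])]
side lid_bar [array([0.572, 0.186, 0.326]), array([0.574, 0.178, 0.069]), array([0.532, 0.024, 0.033])]
side mat_top [array([0.49 , 0.139, 0.01 ])]
scene battery_mid [array([0.492, 0.095, 0.198])]
scene lid_bar [array([0.573, 0.183, 0.327])]
scene mat_top [array([0.492, 0.142, 0.007]), array([0.628, 0.108, 0.01 ])]
t 17.25 tcp [0.4916 0.0962 0.1818] yawy -13.2 tilt [ 0.0001 -0.0001] F [-0.2 -0.3 -5.9] w 0.0457 q [ 0.53  0.08 -0.8   1.85  0.06  1.24 -0.52]
shift units [ 0.289 -0.073  0.015] len 0.036
turn units z -0.0 deg 0.0
[0.144, -0.036, 0.007, 0, 0, np.float64(-0.0)]
[0.144, -0.036, 0.007, 0, 0, np.float64(-0.0)]
```

View pics/c3.png

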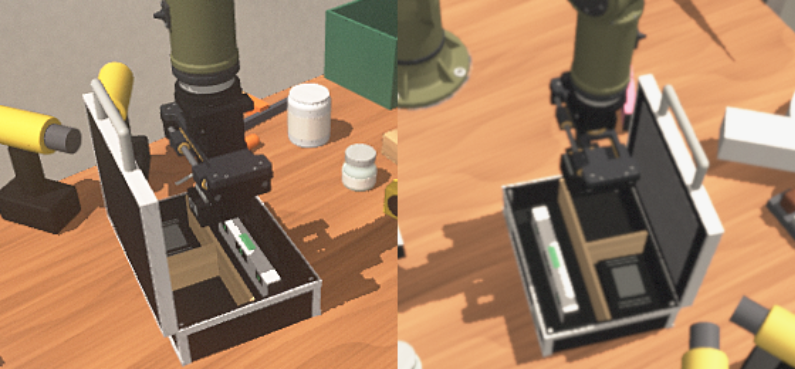

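The level lies in the long bay. The battery hangs over the front edge of the mat bay, clear of the lid. I'll shift over the mat and lower, watching the force.

Call:
{"method": "arm_command", "body": {
  "series": [
    [[0.144,-0.036,0,0,0,0,0],[0.144,-0.036,0,0,0,0,0],[0,0,0.1,0,0,0,0],[0,0,0.2,0,0,0,0],[0,0,0.2,0,0,0,0],[0,0,0.2,0,0,0,0],[0,0,0.1,0,0,0,0],[0,0,0,0,0,0,0]]
  ]
}}

```text
clock: 18.05
tcp_pos: [0.4894, 0.1313, 0.0838]
orientation: [-2.46, -1.95, 0.006]
wrist_force: [-0.5, -0.3, -5.9]
grip_width: 0.0454
```

```bash
python3 - <<'E'
from h import *
plan([.491,.132,.0185],-13.2)
for n in ("side","scene"):
    c=robot.camera(n)
    for t in("battery_mid","lid_bar"):print(n,t,[np.round(o["location"],3) for o in robot.mark_of(n,t)])
E
```

```text
t 18.05 tcp [0.4894 0.1313 0.0838] yawy -13.18 tilt [-0.0042 -0.0005] F [-0.5 -0.3 -5.9] w 0.0454 q [ 0.44  0.22 -0.82  1.94  0.18  1.06 -0.69]
shift units [0.01  0.013 0.544] len 0.065
turn units z 0.0001 deg -0.02
side battery_mid []
side lid_bar [array([0.573, 0.185, 0.325])]
scene battery_mid [array([0.492, 0.132, 0.102])]
scene lid_bar [array([0.572, 0.182, 0.326]), array([ 0.591, -0.264,  0.   ])]
```

Call:
{"method": "arm_command", "body": {
  "series": [
    [[0,0.01,0.15,0,0,0,0],[0,0,0.15,0,0,0,0],[0,0,0.12,0,0,0,0],[0,0,0.08,0,0,0,0],[0,0,0.04,0,0,0,0],[0,0,0,0,0,0,0]]
  ]
}}

```text
clock: 18.95
tcp_pos: [0.4919, 0.1319, 0.0206]
orientation: [-2.461, -1.952, 0.001]
wrist_force: [-0.5, 0.3, -5.3]
grip_width: 0.0459
```

```bash
python3 - <<'E'
from h import *
plan([.491,.132,.0185],-13.2)
for n in ("side","scene"):
    c=robot.camera(n)
    for t in("battery_mid","lid_bar"):print(n,t,[np.round(o["location"],3) for o in robot.mark_of(n,t)])
E
```

```text
t 18.95 tcp [0.4919 0.1319 0.0206] yawy -13.16 tilt [-0.0008  0.    ] F [-0.5  0.3 -5.3] w 0.0459 q [ 0.39  0.32 -0.78  1.99  0.28  0.94 -0.77]
shift units [-0.001 -0.008  0.017] len 0.002
turn units z 0.0004 deg -0.04
side battery_mid [array([0.491, 0.134, 0.038])]
side lid_bar [array([0.569, 0.186, 0.323])]
scene battery_mid [array([0.494, 0.13 , 0.037])]
scene lid_bar [array([0.572, 0.185, 0.324])]
```

Call:
{"method": "arm_command", "body": {
  "series": [
    [[0,0,0.017,0,0,0,0],[0,0,0.01,0,0,0,0],[0,0,0,0,0,0,0.75],[0,0,0,0,0,0,0.75],[0,0,0,0,0,0,0.75],[0,0,0,0,0,0,0.75],[0,0,0,0,0,0,0.75],[0,0,-0.08,0,0,0,0.75]]
  ]
}}

```text
clock: 20.05
tcp_pos: [0.4911, 0.1316, 0.0267]
orientation: [-2.46, -1.952, 0.003]
wrist_force: [-0.2, -0.5, 0.1]
grip_width: 0.0651
```

Call:
{"method": "arm_command", "body": {
  "series": [
    [[0,0,-0.2,0,0,0,0.75],[0,0,-0.3,0,0,0,0.75],[-0.1,0,-0.3,0,0,0,0.75],[-0.2,0,-0.3,0,0,0,0.75],[-0.2,0,-0.3,0,0,0,0.75],[-0.2,0,-0.4,0,0,0,0.75],[0,0,-0.4,0,0,0,0.75],[0,0,-0.4,0,0,0,0.75]]
  ]
}}

```text
clock: 20.85
tcp_pos: [0.4727, 0.0512, 0.3387]
orientation: [2.462, 1.949, 0.0]
wrist_force: [1.5, 0.5, -0.1]
grip_width: 0.0651
```

```bash
python3 - <<'E'
from h import *
for n in ("side","scene"):
    c=robot.camera(n);cv2.imwrite(f"pics/{n}4.png",c["image"])
    for t in("battery_mid","level_mid","lid_bar","case_hinge"):print(n,t,[np.round(o["location"],3) for o in robot.mark_of(n,t)])
a=cv2.imread("pics/side4.png")[100:340,120:340];b=cv2.imread("pics/scene4.png")[120:360,290:510]
cv2.imwrite("pics/c4.png",cv2.resize(np.hstack([a,b]),None,fx=1.8,fy=1.8))
rows([.571,.184,.43],76.8,12)
E
```

```text
side battery_mid [array([0.494, 0.132, 0.033])]
side level_mid [array([0.238, 0.337, 0.019]), array([ 0.273, -0.365,  0.018]), array([0.53 , 0.024, 0.033]), array([ 0.316, -0.177,  0.018])]
side lid_bar [array([0.57 , 0.185, 0.328])]
side case_hinge [array([0.568, 0.178, 0.067])]
scene battery_mid [array([0.486, 0.132, 0.034])]
scene level_mid [array([ 0.32 , -0.177,  0.014]), array([ 0.272, -0.36 ,  0.016]), array([ 0.462, -0.25 ,  0.001]), array([0.239, 0.34 , 0.023]), array([0.535, 0.022, 0.029])]
scene lid_bar [array([0.571, 0.185, 0.325])]
scene case_hinge [array([0.569, 0.176, 0.07 ]), array([0.533, 0.023, 0.029])]
t 21.35 tcp [0.4728 0.0517 0.3349] yawy -13.15 tilt [-0.0022  0.0002] F [-0.  -1.3 -0.3] w 0.0652 q [ 0.65 -0.08 -0.75  1.65 -0.05  1.55 -0.33]
shift units [ 1.259  0.544 -0.794] len 0.19
turn units z -0.7849 deg 89.95
[0.105, 0.045, -0.066, 0, 0, np.float64(-0.0654)]
[0.098, 0.059, -0.066, 0, 0, np.float64(-0.0654)]
[0.09, 0.071, -0.066, 0, 0, np.float64(-0.0654)]
[0.08, 0.082, -0.066, 0, 0, np.float64(-0.0654)]
[0.068, 0.092, -0.066, 0, 0, np.float64(-0.0654)]
[0.056, 0.1, -0.066, 0, 0, np.float64(-0.0654)]
[0.042, 0.106, -0.066, 0, 0, np.float64(-0.0654)]
[0.028, 0.111, -0.066, 0, 0, np.float64(-0.0654)]
[0.013, 0.114, -0.066, 0, 0, np.float64(-0.0654)]
[-0.002, 0.114, -0.066, 0, 0, np.float64(-0.0654)]
[-0.017, 0.113, -0.066, 0, 0, np.float64(-0.0654)]
[-0.031, 0.11, -0.066, 0, 0, np.float64(-0.0654)]
```

View pics/c4.png

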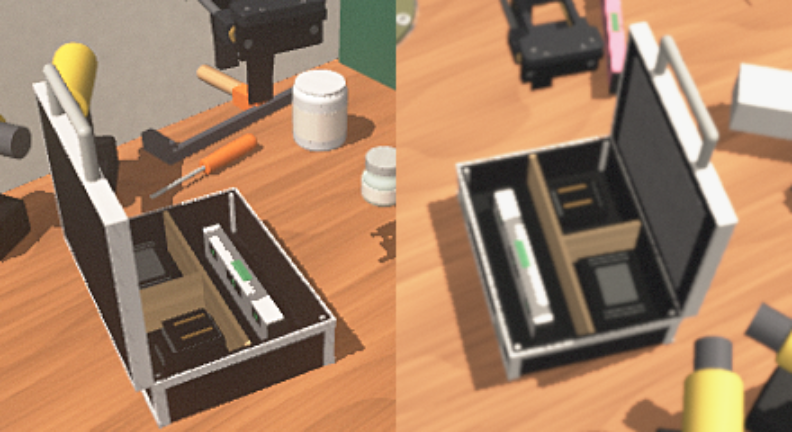

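The level is in the long bay and the battery stands upright on the mat, rail up, with the lid still up. Next is the bar.

Call:
{"method": "arm_command", "body": {
  "series": [
    [[0.105,0.045,-0.2,0,0,-0.0654,0.75],[0.098,0.059,-0.2,0,0,-0.0654,0.75],[0.09,0.071,-0.15,0,0,-0.0654,0.75],[0.08,0.082,-0.1,0,0,-0.0654,0.75],[0.068,0.092,-0.1,0,0,-0.0654,0.75],[0.056,0.1,0,0,0,-0.0654,0.75],[0.042,0.106,0,0,0,-0.0654,0.75],[0.028,0.111,0,0,0,-0.0654,0.75]]
  ]
}}

```text
clock: 22.15
tcp_pos: [0.539, 0.1403, 0.4252]
orientation: [-1.148, -2.923, 0.001]
wrist_force: [-0.2, -0.1, 0.0]
grip_width: 0.0654
```

Call:
{"method": "arm_command", "body": {
  "series": [
    [[0.013,0.114,0,0,0,-0.0654,0.75],[-0.002,0.114,0,0,0,-0.0654,0.75],[-0.017,0.113,0,0,0,-0.0654,0.75],[-0.031,0.11,0,0,0,-0.0654,0.75],[0,0,0,0,0,0,0.75],[0,0,0,0,0,0,0.75]]
  ]
}}

```text
clock: 22.75
tcp_pos: [0.5713, 0.184, 0.4252]
orientation: [-0.365, -3.119, 0.0]
wrist_force: [-0.3, -0.3, -0.2]
grip_width: 0.0653
```

```bash
python3 - <<'E'
from h import *
c=wcam();cv2.imwrite("pics/w5.png",c["image"])
for t in("lid_bar","case_hinge"):print(t,[(np.round(o["location"],3),proj(c,o["location"])) for o in robot.mark_of("wrist",t)])
plan([.5715,.185,.307],76.8)
E
```

```text
lid_bar [(array([0.569, 0.186, 0.327]), array([[320.38330376, 241.13285296]])), (array([ 0.588, -0.262,  0.001]), array([[ 44.66880632, 267.60209913]]))]
case_hinge [(array([0.569, 0.178, 0.069]), array([[313.64330546, 194.784472  ]])), (array([0.531, 0.024, 0.008]), array([[203.70682838, 188.77894422]]))]
t 22.9 tcp [0.5714 0.1833 0.426 ] yawy 76.63 tilt [-0.     -0.0008] F [-0.1 -0.3  0.2] w 0.0653 q [ 0.36  0.33 -0.99  1.17  0.28  1.78  0.79]
shift units [0.002 0.015 0.992] len 0.119
turn units z -0.0015 deg 0.17
```

View pics/w5.png

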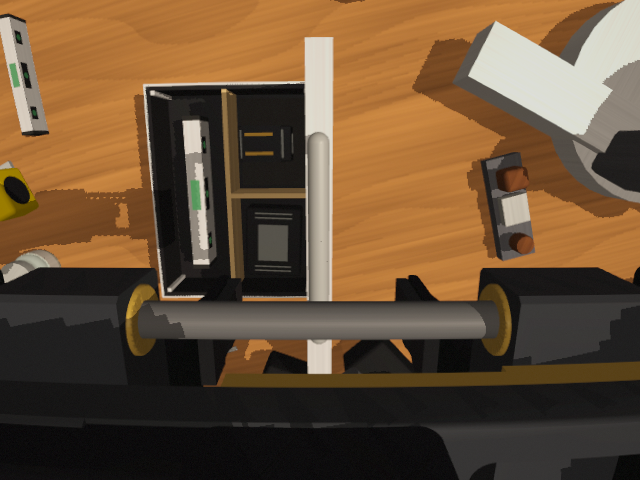

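The bar (x≈319) runs between the open fingers, and both items sit in their bays. I'll go down and pinch it.

Call:
{"method": "arm_command", "body": {
  "series": [
    [[0,0.015,0.25,0,0,0,0.75],[0,0,0.3,0,0,0,0.75],[0,0,0.25,0,0,0,0.75],[0,0,0.18,0,0,0,0.75],[0,0,0,0,0,0,0],[0,0,0,0,0,0,0],[0,0,0,0,0,0,0],[0,0,0,0,0,0,0]]
  ],
  "newtons": 15
}}

```text
clock: 23.7
tcp_pos: [0.5725, 0.1861, 0.31]
orientation: [0.362, 3.118, 0.001]
wrist_force: [-0.3, 0.4, 0.0]
grip_width: 0.041
```

Call:
{"method": "arm_command", "body": {
  "series": [
    [[0,0,0,0,0,0,0],[0,0,0,0,0,0,0],[0,0,0,0,0,0,0],[0,0,0,0,0,0,0],[0,0,0,0,0,0,0]]
  ]
}}

```text
clock: 24.2
tcp_pos: [0.572, 0.1856, 0.3085]
orientation: [0.362, 3.121, -0.0]
wrist_force: [-1.4, -0.2, 1.2]
grip_width: 0.0135
```

```bash
cat >> h.py <<'E'
def arc(rate,n,th1=0.0):
    "rows lowering the lid from the present TCP at `rate` rad/row, hinge frame tool y=+x case"
    s=robot.get_state();T=R.from_rotvec(s["orientation"]).as_matrix()
    a=np.deg2rad(76.8);ex=np.array([np.cos(a),np.sin(a),0])
    H=np.array([.5705,.1775,.07]);p=np.array(s["tcp_pos"])+[0,0,.019]-H
    r=np.hypot(.257,.009);b=np.arctan2(.009,.257)
    u=-(p@ex);th=np.arctan2(p[2],u)-b;print("th",th.round(4),"r",np.hypot(u,p[2]).round(4),"F",np.round(s["wrist_force"],1),"t",s["clock"],"w",s["grip_width"],"lat",p@np.cross([0,0,1],ex))
    yl=p@np.cross([0,0,1],ex)
    pos=lambda t:H+[0,0,-.019]-ex*r*np.cos(t+b)+np.array([0,0,1])*r*np.sin(t+b)+np.cross([0,0,1],ex)*yl
    q=np.array(s["tcp_pos"])
    for i in range(n):
        t=max(th-rate*(i+1),th1);x=pos(t);print([*(T.T@(x-q)/.12).round(3).tolist(),0,0,0,0],round(t,3));q=x
E
python3 - <<'E'
from h import *
arc(.06,8)
E
```

```text
th 1.5676 r 0.2576 F [-1.4 -0.2  1.2] t 24.2 w 0.013505529293117383 lat 0.000368441189023122
[-0.0, -0.129, 0.004, 0, 0, 0, 0] 1.508
[-0.0, -0.128, 0.008, 0, 0, 0, 0] 1.448
[-0.0, -0.128, 0.015, 0, 0, 0, 0] 1.388
[-0.0, -0.127, 0.023, 0, 0, 0, 0] 1.328
[-0.0, -0.125, 0.03, 0, 0, 0, 0] 1.268
[-0.0, -0.123, 0.038, 0, 0, 0, 0] 1.208
[-0.0, -0.12, 0.045, 0, 0, 0, 0] 1.148
[-0.0, -0.117, 0.052, 0, 0, 0, 0] 1.088
```

Call:
{"method": "arm_command", "body": {
  "series": [
    [[0,-0.129,0.004,0,0,0,0],[0,-0.128,0.008,0,0,0,0],[0,-0.128,0.015,0,0,0,0],[0,-0.127,0.023,0,0,0,0],[0,-0.125,0.03,0,0,0,0],[0,-0.123,0.038,0,0,0,0],[0,-0.12,0.045,0,0,0,0],[0,-0.117,0.052,0,0,0,0]]
  ],
  "newtons": 20
}}

```text
clock: 25.0
tcp_pos: [0.5444, 0.0698, 0.2827]
orientation: [0.361, 3.12, 0.002]
wrist_force: [0.3, 0.3, 0.7]
grip_width: 0.0134
```

```bash
python3 - <<'E'
from h import *
arc(.05,8)
E
```

```text
th 1.0898 r 0.2568 F [0.3 0.3 0.7] t 25.0 w 0.013378425771988627 lat 0.0008167027262729197
[0.0, -0.097, 0.046, 0, 0, 0, 0] 1.04
[0.0, -0.093, 0.053, 0, 0, 0, 0] 0.99
[0.0, -0.09, 0.058, 0, 0, 0, 0] 0.94
[0.0, -0.087, 0.062, 0, 0, 0, 0] 0.89
[0.0, -0.084, 0.066, 0, 0, 0, 0] 0.84
[0.0, -0.081, 0.071, 0, 0, 0, 0] 0.79
[0.0, -0.077, 0.075, 0, 0, 0, 0] 0.74
[0.0, -0.073, 0.078, 0, 0, 0, 0] 0.69
```

Call:
{"method": "arm_command", "body": {
  "series": [
    [[0,-0.097,0.046,0,0,0,0],[0,-0.093,0.053,0,0,0,0],[0,-0.09,0.058,0,0,0,0],[0,-0.087,0.062,0,0,0,0],[0,-0.084,0.066,0,0,0,0],[0,-0.081,0.071,0,0,0,0],[0,-0.077,0.075,0,0,0,0],[0,-0.073,0.078,0,0,0,0]]
  ]
}}

```text
clock: 25.8
tcp_pos: [0.5253, -0.0113, 0.2205]
orientation: [-0.362, -3.12, 0.0]
wrist_force: [-2.5, 1.0, -0.9]
grip_width: 0.0136
```

```bash
python3 - <<'E'
from h import *
c=robot.camera("side");print([np.round(o["location"],3) for o in robot.mark_of("side","lid_bar")])
arc(.04,16)
E
```

```text
[array([ 0.524, -0.009,  0.236])]
th 0.6768 r 0.2578 F [-0.5 -0.8 -4.2] t 25.9 w 0.01337368720908539 lat 0.0009358622129701916
[-0.0, -0.05, 0.07, 0, 0, 0, 0] 0.637
[-0.0, -0.052, 0.068, 0, 0, 0, 0] 0.597
[-0.0, -0.049, 0.07, 0, 0, 0, 0] 0.557
[-0.0, -0.046, 0.072, 0, 0, 0, 0] 0.517
[-0.0, -0.043, 0.074, 0, 0, 0, 0] 0.477
[-0.0, -0.04, 0.076, 0, 0, 0, 0] 0.437
[-0.0, -0.037, 0.077, 0, 0, 0, 0] 0.397
[-0.0, -0.034, 0.079, 0, 0, 0, 0] 0.357
[-0.0, -0.031, 0.08, 0, 0, 0, 0] 0.317
[-0.0, -0.028, 0.081, 0, 0, 0, 0] 0.277
[-0.0, -0.025, 0.082, 0, 0, 0, 0] 0.237
[-0.0, -0.021, 0.083, 0, 0, 0, 0] 0.197
[-0.0, -0.018, 0.084, 0, 0, 0, 0] 0.157
[-0.0, -0.015, 0.084, 0, 0, 0, 0] 0.117
[-0.0, -0.011, 0.085, 0, 0, 0, 0] 0.077
[-0.0, -0.008, 0.085, 0, 0, 0, 0] 0.037
```

Holding the lid's weight (about 4 N). I'll raise the grip a little and go on.

Call:
{"method": "arm_command", "body": {
  "series": [
    [[0,-0.05,0.07,0,0,0,0],[0,-0.052,0.068,0,0,0,0],[0,-0.049,0.07,0,0,0,0],[0,-0.046,0.072,0,0,0,0],[0,-0.043,0.074,0,0,0,0],[0,-0.04,0.076,0,0,0,0],[0,-0.037,0.077,0,0,0,0],[0,-0.034,0.079,0,0,0,0]]
  ],
  "newtons": 25
}}

```text
clock: 26.7
tcp_pos: [0.5156, -0.0527, 0.1505]
orientation: [-0.363, -3.12, 0.002]
wrist_force: [-4.3, -2.3, 0.4]
grip_width: 0.0132
```

```bash
python3 - <<'E'
from h import *
c=robot.camera("side");print([np.round(o["location"],3) for o in robot.mark_of("side","lid_bar")])
arc(.03,12)
E
```

```text
[array([ 0.514, -0.05 ,  0.17 ])]
th 0.3599 r 0.2567 F [-1.9 -3.2 -2.5] t 26.8 w 0.013343030328106797 lat 0.0009189986733218634
[-0.0, -0.027, 0.058, 0, 0, 0, 0] 0.33
[-0.0, -0.022, 0.06, 0, 0, 0, 0] 0.3
[-0.0, -0.02, 0.061, 0, 0, 0, 0] 0.27
[-0.0, -0.018, 0.062, 0, 0, 0, 0] 0.24
[-0.0, -0.016, 0.062, 0, 0, 0, 0] 0.21
[-0.0, -0.015, 0.063, 0, 0, 0, 0] 0.18
[-0.0, -0.013, 0.063, 0, 0, 0, 0] 0.15
[-0.0, -0.011, 0.063, 0, 0, 0, 0] 0.12
[-0.0, -0.009, 0.064, 0, 0, 0, 0] 0.09
[-0.0, -0.007, 0.064, 0, 0, 0, 0] 0.06
[-0.0, -0.005, 0.064, 0, 0, 0, 0] 0.03
[-0.0, -0.003, 0.064, 0, 0, 0, 0] 0.0
```

Call:
{"method": "arm_command", "body": {
  "series": [
    [[0,-0.025,0.058,0,0,0,0],[0,-0.022,0.06,0,0,0,0],[0,-0.02,0.061,0,0,0,0],[0,-0.018,0.062,0,0,0,0],[0,-0.016,0.062,0,0,0,0],[0,-0.015,0.063,0,0,0,0],[0,-0.013,0.063,0,0,0,0],[0,-0.011,0.063,0,0,0,0]]
  ]
}}

```text
clock: 27.6
tcp_pos: [0.5118, -0.069, 0.0919]
orientation: [-0.362, -3.12, 0.003]
wrist_force: [-3.7, -2.9, -1.6]
grip_width: 0.0125
```

```bash
python3 - <<'E'
from h import *
c=robot.camera("side");print([np.round(o["location"],3) for o in robot.mark_of("side","lid_bar")])
arc(.02,7)
E
```

```text
[array([ 0.512, -0.071,  0.112])]
th 0.1229 r 0.2566 F [-2.6 -4.6 -2.5] t 27.7 w 0.01228529390304473 lat 0.000882006639356452
[-0.0, -0.011, 0.042, 0, 0, 0, 0] 0.103
[-0.0, -0.005, 0.043, 0, 0, 0, 0] 0.083
[-0.0, -0.005, 0.043, 0, 0, 0, 0] 0.063
[-0.0, -0.004, 0.043, 0, 0, 0, 0] 0.043
[-0.0, -0.003, 0.043, 0, 0, 0, 0] 0.023
[-0.0, -0.002, 0.043, 0, 0, 0, 0] 0.003
[-0.0, -0.0, 0.006, 0, 0, 0, 0] 0.0
```

Call:
{"method": "arm_command", "body": {
  "series": [
    [[0,-0.006,0.043,0,0,0,0],[0,-0.005,0.043,0,0,0,0],[0,-0.005,0.043,0,0,0,0],[0,-0.004,0.043,0,0,0,0],[0,-0.003,0.043,0,0,0,0],[0,-0.002,0.043,0,0,0,0],[0,0,0.01,0,0,0,0],[0,0,0,0,0,0,0]]
  ]
}}

```text
clock: 28.5
tcp_pos: [0.511, -0.0723, 0.0599]
orientation: [-0.363, -3.119, 0.003]
wrist_force: [-4.3, -5.4, -3.5]
grip_width: 0.0129
```

```bash
python3 - <<'E'
from h import *
for n in("side","scene"):
    c=robot.camera(n);print([np.round(o["location"],3) for o in robot.mark_of(n,"lid_bar")])
arc(.02,1)
E
```

```text
[array([ 0.509, -0.07 ,  0.078])]
[array([ 0.511, -0.072,  0.08 ])]
th -0.0002 r 0.2569 F [-4.4 -5.5 -3.9] t 28.7 w 0.012977287384459146 lat 0.0008258773942582802
[-0.0, -0.002, -0.0, 0, 0, 0, 0] 0.0
```

The wrist still carries about 4 N, so I'll press a few millimetres further until the lid seats.

Call:
{"method": "arm_command", "body": {
  "series": [
    [[0,0,0.015,0,0,0,0],[0,0,0.015,0,0,0,0],[0,0,0.01,0,0,0,0],[0,0,0,0,0,0,0]]
  ]
}}

```text
clock: 29.1
tcp_pos: [0.511, -0.0724, 0.0564]
orientation: [-0.363, -3.119, 0.005]
wrist_force: [-7.7, -5.8, 7.6]
grip_width: 0.0125
```

```bash
python3 - <<'E'
from h import *
arc(.02,1)
E
```

```text
th -0.0139 r 0.257 F [-7.7 -5.8  7.6] t 29.1 w 0.012533188251544577 lat 0.0008123534402423359
[0.0, -0.001, -0.03, 0, 0, 0, 0] 0.0
```

Seated (it pushes back with 7.6 N). I'll open and withdraw.

Call:
{"method": "arm_command", "body": {
  "series": [
    [[0,0,0,0,0,0,0.4],[0,0,0,0,0,0,0.4],[0,0,0,0,0,0,0.4],[0,0,0,0,0,0,0.4],[0,0,-0.05,0,0,0,0.4],[0,0,-0.15,0,0,0,0.4],[0,0,-0.3,0,0,0,0.4],[0,0,-0.4,0,0,0,0.4]]
  ]
}}

```text
clock: 29.9
tcp_pos: [0.5103, -0.0701, 0.1631]
orientation: [-0.36, -3.117, -0.002]
wrist_force: [0.5, -1.2, 0.5]
grip_width: 0.0345
```

Call:
{"method": "arm_command", "body": {
  "series": [
    [[0,0,-0.4,0,0,0,0.4],[0,0,-0.4,0,0,0,0.4],[0,0,0,0,0,0,0.4],[0,0,0,0,0,0,0.4]]
  ]
}}

```text
clock: 30.3
tcp_pos: [0.5124, -0.0705, 0.2605]
orientation: [0.361, 3.118, -0.002]
wrist_force: [-0.2, 0.1, -0.4]
grip_width: 0.0351
```

```bash
python3 - <<'E'
from h import *
for n in("side","scene"):
    c=robot.camera(n);cv2.imwrite(f"pics/{n}5.png",c["image"])
    for t in("lid_bar","jar","tape","offcut"):print(n,t,[np.round(o["location"],3) for o in robot.mark_of(n,t)])
plan([.5,0,.2])
a=cv2.imread("pics/side5.png")[130:370,120:460];b=cv2.imread("pics/scene5.png")[150:390,150:490]
cv2.imwrite("pics/c5.png",cv2.resize(np.hstack([a,b]),None,fx=1.17,fy=1.17))
E
```

```text
side lid_bar [array([ 0.59 , -0.264,  0.001]), array([ 0.51 , -0.073,  0.078])]
side jar [array([ 0.591, -0.262,  0.003])]
side tape [array([ 0.469, -0.254,  0.001])]
side offcut [array([ 0.589, -0.38 ,  0.002])]
scene lid_bar [array([ 0.512, -0.072,  0.08 ])]
scene jar [array([ 0.51 , -0.074,  0.077]), array([ 0.587, -0.262,  0.002])]
scene tape [array([ 0.463, -0.25 ,  0.   ])]
scene offcut [array([ 0.59 , -0.382, -0.   ])]
t 30.8 tcp [ 0.5115 -0.0707  0.2588] yawy 76.77 tilt [-0.0007  0.0004] F [-0.8 -0.5 -0.5] w 0.0349 q [ 0.93  0.07 -0.88  1.7   0.06  1.4   1.39]
shift units [0.228 0.552 0.49 ] len 0.093
```

View pics/c5.png

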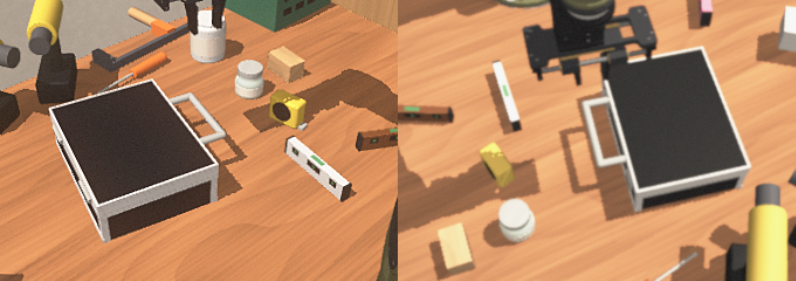

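The lid lies flat and shut with the bar at z≈0.079. The gripper is clear and the bystanders have not moved. Handing in.

```bash
python3 -c "
from cell import robot
print(robot.finish_job())"
```

```text
the job is handed in; nothing more can be done
None
```

The job is done and handed in at about 31 s; the hand-in gives no verdict. I put the level in the long compartment and stood the battery pack upright on the mat. Then I eased the lid down by its bar, slowing from about 0.6 to 0.2 rad/s, pressed it shut and let go.

**Last checks:**
- **Contents:** before closing, the networks put the level's centre about 4 mm or less from the middle of its compartment. The battery was about 7 mm off the mat's centre, with its rail on top.
- **Lid:** both cameras saw the bar at about z = 0.079 m, which is where it should be when shut. The lid looked flat in the picture.
- **Bystanders:** the tape measure, jar and offcut were found within a few millimetres of where they started, apart from one side-camera reading of the tape about 9 mm off. I could not check the charger under the shut lid, but nothing touched it.
- **Gripper:** it ended open, clear of everything, and reading no contact force.

**What went wrong or disagreed:**
- My first grasp of the level failed because I lifted before the fingers had closed. I went back down and repeated it.
- I also had to press the lid about 4 mm further after the arc calculation already read 0 rad, because the wrist was still carrying about 4 N.

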